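# Present a check-valve ball to the ball gauge

## Robot

A 7-joint arm with a two-finger parallel gripper is mounted at the origin on the work surface; the furniture and walls round the work are solid. World frame = base frame: x ahead of the robot, y to its left, z up, the work surface at z = 0. Lengths are in mm, angles in rad, forces in N, time in s.
With the tool pointing down it reaches from about 425 to 825 mm from the base axis. Payload 3.6 kg.
Tool frame: the origin (TCP) lies on the front face of the gripper's body, between the roots of the fingers; the fingertips stand r.tip_reach ahead of it and the grasp point (between the pads) lies 54 mm ahead of it (r.tip_reach is the distance from the TCP to the fingertips, in mm); y points along the fingers, z is the direction in which the jaws open and shut, and the axes are right-handed (so a half turn about y gives the same grasp; the last joint's range is limited). The gripper opens to 85 mm and grips with 20 to 120 N. Pads are 22 mm wide; open, the fingers measure 114 mm over their backs; the gripper's body (76 mm by 85 mm) begins 54 mm behind the grasp point. The pads swing forward as they close: fully open they stand 13 mm farther back than shut.
Start: joints at [-0.026, 0.615, -0.013, 1.423, 0.008, 1.103, -0.04], TCP at [649.976, 0.021, 303.897] pointing down, gripper open.
Joint ranges: [-3.12, 3.12], [-0.3, 2.06], [-1.34, 1.32], [0.26, 2.42], [-1.36, 4.5], [0.01, 1.98], [-2.84, 2.84]. Speed limits (rad/s): [2.79, 2.79, 3.14, 3.14, 3.14, 3.14, 3.14].

## Interface

Orientations are given as a rotation vector (axis times angle).
In Python, from plant import r gives the robot as it stands.
- The arm moves only by the tool move_arm, never from a script. Its argument "commands" is a list of rows, each an object with "xyz": the shift along the tool's x, y, z as a fraction of full scale, a list of three; "roll": the turn about the tool's y as a fraction of full scale; "claw": the opening, from -1 (shut) to 1 (fully open). A call has 1 to 10 rows; each row is the pose to reach, as a shift and turn from the pose commanded when the call began, along the tool's axes at that moment, turning the shorter way round; what a row does not reach only later rows make up. Full scale, the value 1, is 0.5 m for a shift and 2 pi rad for a turn. A row lasts 1/12 s, in which the tool goes at most 41.7 mm and 7.16 degrees, less where a joint would pass 70% of its speed; a pose out of reach is approached as far as the arm can. A call with a number of a shift or a turn outside -1 to 1 is refused whole. A call with a gripper value outside its range is refused whole. The fingers move at their own pace and stop on an object; "newtons" is the grip in N (left out, the last holds). Time passes only in rows, so rows that repeat a pose let the fingers close. It gives the time, the measured TCP pose, the force and the opening at its end, in the units of the state.
- r.observe(): the state, without advancing time (a new reading comes with each control period).
- r.grab_frame(name): name is "scene" or "side" or "wrist"; returns the picture (420x560x3 uint8, red, green, blue); there is no depth.
- r.camera_info(name): a dict with "mtx" (3x3 intrinsics, pixels), "k1" (the pictures are not rectified: a ray, as slopes to the right and down, at radius r is drawn at 1 + k1 r^2 times it, then the intrinsics apply), "cam_to_world" (4x4, takes a point from camera to world coordinates). Camera axes: x right, y down, z forward; pixel columns grow to the right and rows downward; lengths in mm; the calibration is good to about 2 mm. A picture is of the moment at which its call begins: read the wrist's pose just before it. camera_info takes no time and is no camera call; for the wrist camera it gives the pose at the moment of the call.
- r.finish_job(): hands the job in, once; it reports no verdict.
The state is a dict: "time_s": time; "joints": joint angles; "dq": joint speeds; "tau": joint torques, N m; "tool_pos": TCP position; "eef_rot": TCP orientation; "force": force on the tool from outside, world axes, zero at the start; "ft_torque": the same for the moment, N m; "width": finger opening in mm.
Only numpy, scipy, OpenCV 4.12 (cv2) and the standard library are available. Lean on these libraries where they do the work, as an engineer would, in place of code of your own. Each camera call takes 0.05 s, during which the arm holds its last target.

## Task

First switch the ball gauge on by turning the rotary handle on the isolator box a quarter turn clockwise until it clicks fully over. Then lift the ball tray by its upright grip and, keeping it level so that the loose ball stays in its pocket, hold the ball in the gauge's beam, so that the whole ball is seen between the two windows, about midway between them. Finish while still holding the tray there in the gripper, level, still and clear of the gauge, and leave the loose screwdriver, brass nut and blue lid alone.

Things in the scene. Friction and masses are not known exactly. Their poses are not given: they have to be found in the camera images.
- handle (a joint): rotary handle on the lid of the isolator box, turning about the vertical: 0 = off, 1.571 = on, growing clockwise seen from above. A toggle spring (up to 0.15 N m) snaps it to the nearer end from either side of the middle (0.785), so once turned well past the middle and let go it goes fully on by itself
- handle_grip (a point): middle of the handle's upright black bar, on the turning axis, 75 mm above the bench. The bar is 16 mm wide, 56 mm long (a small pointed nose low at one end) and stands from 52 to 86 mm above the bench. Its axes turn with the handle: the bar's length lies along its y axis (the nose at +y), its width along x, z up. Below the bar is the lid at 50 mm and a disc up to 55 mm (radius 23 mm)
- isolator: fixed grey box 102 x 112 x 50 mm, lying on the bench, with two short cable glands on its +x side reaching to x = 64 mm; origin at the centre of its underside, z up. With the handle off the bar's nose points to its +y, with the handle on to its +x
- gauge: ball gauge, fixed: base plate 96 (x) x 270 (y) x 12 mm with two grey heads, each 76 x 60 mm and 100 mm high above the bench, at its two y ends with a gap of 130 mm between them (inner faces at y = -65 and +65 mm). The gap is open above and to both x sides, its -x side towards the robot. Origin at the centre of its underside, z up
- gauge_beam (a point): middle of the light beam, half-way between the two windows, 70 mm above the bench; axes as the gauge's, the beam runs along y. The windows are 50 mm wide (x) and 44 mm high (z), centred on the beam, in the inner faces of the heads
- tray_grip (a point): point on the tray's upright grip at which to hold it, 55 mm above the tray's underside. Axes as the tray's: x along the tray towards the ball pocket, z up (tray level). The grip is a flat grey block 40 mm long (x), 14 mm thick (y), its top 72 mm above the underside; to be held across its thickness. The tray is an aluminium plate 9 mm thick, 70 mm wide (y), reaching from x = -60 to x = +72 mm from the grip; tray about 0.28 kg, standing loose on the bench
- tray_pocket (a point): where the ball's centre is when it stands in the middle of the tray's pocket: 48 mm from the grip along the tray's x axis, 18.5 mm above the tray's underside (36.5 mm lower than tray_grip). The pocket is a flat round recess of 28 mm diameter, 2.5 mm deep, in which the ball can roll up to 7 mm from the middle; the ball climbs out at a tilt of some 37 degrees or at a jolt
- ball_center (a point): centre of the loose steel ball, 24 mm diameter, about 56 g, in the tray's pocket
- ball_tray: the tray itself; origin under the grip on the tray's underside, axes as tray_grip
- ball: the ball as a solid; its axes turn as it rolls
- screwdriver_1: bystander: loose screwdriver with a red handle, 24 x 192 x 24 mm, lying along its y; leave alone
- nut: bystander: loose hexagonal brass nut, 29 x 33 x 16 mm; leave alone
- meter_lid: bystander: loose flat round blue meter lid, 74 x 65 x 7 mm; leave alone
There are look-alikes about, which are no part of the job. There is more than one size of the isolator; the job needs the smaller.

How it is judged (in metres and radians):
On the way, in this order (a step that is already met when the one before it is completed fails the run):
1. the rotary handle is fully on, the tray still standing on the bench (value of joint handle above 1.4 rad and height (world z) of ball_tray below 0.015 m), for 0.2 s.
2. the tray is lifted clear of the bench by the gripper, ball in its pocket (height (world z) of ball_tray above 0.03 m and contact force between the fingers and ball_tray above 1 N and distance between ball_center and tray_pocket below 0.014 m), for 0.2 s.
At the end, for the whole second after the job is handed in: The handle is fully on (over 1.4 rad); the gripper holds the tray still, level within 0.10 rad and clear of the gauge; the ball lies in its pocket and its centre is within 13 mm across (x), 10 mm in height and 25 mm along (y) of the middle of the beam (value of joint handle above 1.4 rad and distance between ball_center and tray_pocket below 0.014 m and x of ball_center in the frame of gauge_beam between -0.013 and 0.013 m and z of ball_center in the frame of gauge_beam between -0.01 and 0.01 m and y of ball_center in the frame of gauge_beam between -0.025 and 0.025 m and angle between tray_grip's own z axis and vertical below 0.1 rad and linear speed of ball_tray below 0.02 m/s and angular speed of ball_tray below 0.15 rad/s and contact force between the fingers and ball_tray above 1 N and contact force between ball_tray and gauge below 0.1 N); the arm keeps its last pose, push and grip.
It fails at once if the ball leaves its pocket (distance between ball_center and tray_pocket above 0.02 m).
It fails at once if the tray is tipped by more than 0.4 rad (23 degrees) (angle between tray_grip's own z axis and vertical above 0.4 rad).
It fails at once if the screwdriver, nut or lid is moved by more than 30 mm (distance of any of screwdriver_1, nut, meter_lid from where it was at the start of the episode above 0.03 m).
It also fails if it takes over 67 s, if anything falls off the work surface, if the arm or the gripper's body presses on something with over 40 N, if the wrist force passes 120 N, or if a joint passes its speed limit or range.

## Working session

There is one attempt and no reset: what is moved stays moved. The work goes in short steps, Python scripts to look and compute and a tool call to move; the robot and the scene stay as the last step left them, time stands still between calls to the robot, and variables do not carry over. Pictures are saved under pics/ and viewed, and the job is handed in when it is done.

Besides the shell and the picture viewer there is one more tool, called after ">>>" by a JSON object that holds its "name" and its "arguments", one argument or row to a line. move_arm: Moves the arm, as the interface text tells. Shift numbers are shares of 0.5 m and turn numbers shares of 2 pi rad, none past 1 either way. Its arguments: {"type":"object","properties":{"commands":{"type":"array","items":{"type":"object","properties":{"xyz":{"type":"array","items":{"type":"number"}},"roll":{"type":"number"},"claw":{"type":"number"}}}},"newtons":{"type":"number"}},"required":["commands"]}

```bash
ls; mkdir -p pics; python3 - <<'E'
from plant import r
import cv2
print(r.observe(), r.tip_reach)
for n in ("scene","side","wrist"):
    i=r.camera_info(n); print(n,i)
    cv2.imwrite(f"pics/{n}0.png",cv2.cvtColor(r.grab_frame(n),cv2.COLOR_RGB2BGR))
E
```

```text
pics
{'time_s': 0.0, 'joints': array([-0.02651251,  0.61591182, -0.01259506,  1.42494047,  0.00810307,
        1.10338742, -0.0403726 ]), 'dq': array([-1.03029932e-03,  1.63505448e-03,  2.27939512e-05, -1.08712028e-03,
       -2.92803759e-04,  1.76876334e-03, -5.80672577e-04]), 'tau': array([ 1.38264377e-04, -4.69217670e+01,  2.59523503e-01, -1.71036780e+01,
        1.00907375e-02,  9.80606623e-03,  4.10031795e-07]), 'tool_pos': array([6.49408673e+02, 8.29756193e-03, 3.02728993e+02]), 'eef_rot': array([-1.2111933 ,  1.21101914, -1.20794341]), 'force': array([-0.63458989,  0.28131523, -0.63233612]), 'ft_torque': array([-0.08126045,  0.07903279,  0.03422126]), 'width': 85.23414343589312} 72.6
scene {'mtx': array([[436.56841852,   0.        , 281.88070346],
       [  0.        , 436.56841852, 206.92384336],
       [  0.        ,   0.        ,   1.        ]]), 'k1': -0.06596593656793186, 'cam_to_world': array([[-7.18085782e-01, -5.30338938e-01,  4.50658873e-01,
        -1.79456008e+01],
       [-6.95950205e-01,  5.44898215e-01, -4.67695678e-01,
         4.64937672e+02],
       [ 2.474013
[... 562 characters left out ...]
7.81369570e-01, -6.24054608e-01,
         7.58424908e+02],
       [ 0.00000000e+00,  0.00000000e+00,  0.00000000e+00,
         1.00000000e+00]])}
wrist {'mtx': array([[314.23190262,   0.        , 280.17805021],
       [  0.        , 314.23190262, 207.3432469 ],
       [  0.        ,   0.        ,   1.        ]]), 'k1': 0.019016882004044385, 'cam_to_world': array([[ 9.99996600e-01,  1.84549780e-03, -1.84233141e-03,
         6.48527814e+02],
       [ 1.25116699e-03, -9.59426471e-01, -2.81956169e-01,
         7.28346220e+01],
       [-2.28793101e-03,  2.81952905e-01, -9.59425518e-01,
         3.72734567e+02],
       [ 0.00000000e+00,  0.00000000e+00,  0.00000000e+00,
         1.00000000e+00]])}
```

View pics/scene0.png

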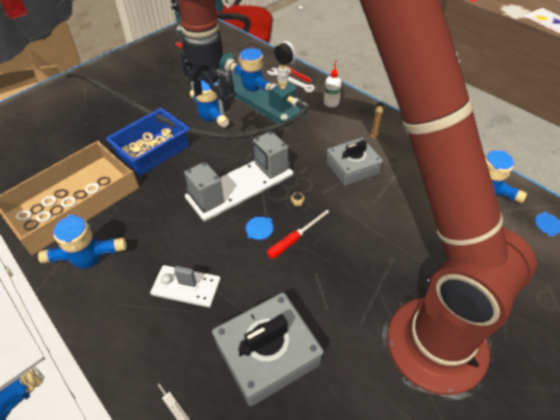

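View pics/side0.png

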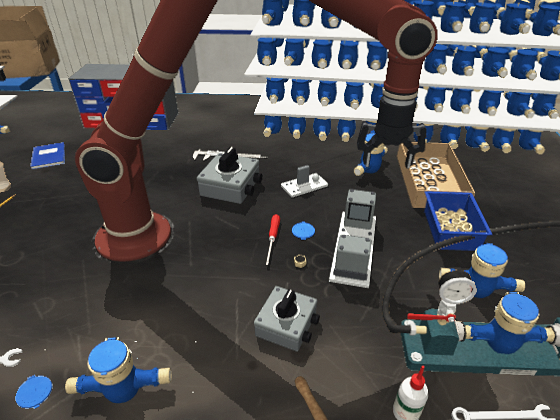

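View pics/wrist0.png

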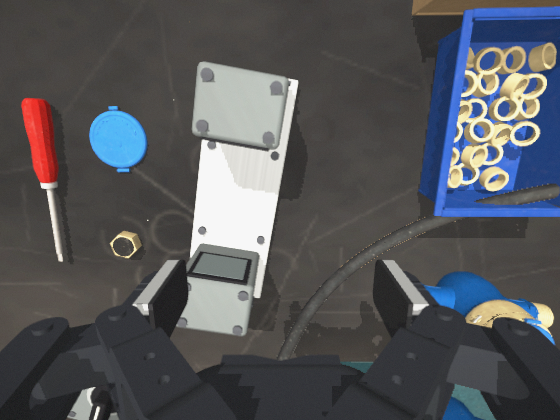

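The candidates are two isolators, at scene (266,345) and (353,160), and the tray at scene (185,285). I'll enlarge them and measure.

```bash
cat > h.py <<'E'
import numpy as np, cv2
from plant import r
from scipy.spatial.transform import Rotation as R
def ray(n,px,info=None):
    i=info or r.camera_info(n); K=i["mtx"]; k=i["k1"]
    d=np.array([(px[0]-K[0,2])/K[0,0],(px[1]-K[1,2])/K[1,1]]); u=d.copy()
    for _ in range(20): u=d/(1+k*(u@u))
    T=i["cam_to_world"]; return T[:3,3],T[:3,:3]@np.array([u[0],u[1],1])
def onz(n,px,z,info=None):
    o,d=ray(n,px,info); return o+d*(z-o[2])/d[2]
def tri(n1,p1,n2,p2,i1=None,i2=None):
    o1,d1=ray(n1,p1,i1);o2,d2=ray(n2,p2,i2)
    s=np.linalg.lstsq(np.c_[d1,-d2],o2-o1,rcond=None)[0]
    a=o1+s[0]*d1;b=o2+s[1]*d2
    return (a+b)/2,np.linalg.norm(a-b)
def proj(n,p,info=None):
    i=info or r.camera_info(n);T=np.linalg.inv(i["cam_to_world"]);c=T[:3,:3]@np.asarray(p,float)+T[:3,3]
    u=c[:2]/c[2];u=u*(1+i["k1"]*(u@u));return u*i["mtx"][0,0]+i["mtx"][:2,2]
def snap(n,f):
    i=r.camera_info(n);im=cv2.cvtColor(r.grab_frame(n),cv2.COLOR_RGB2BGR);cv2.imwrite(f,im);return im,i
def crop(im,x0,y0,w,h,s,f):
    cv2.imwrite(f,cv2.resize(im[y0:y0+h,x0:x0+w],None,fx=s,fy=s,interpolation=cv2.INTER_CUBIC))
E
python3 - <<'E'
from h import *
a=cv2.imread("pics/scene0.png");b=cv2.imread("pics/side0.png")
def t(im,x,y,w,h): return cv2.resize(im[y:y+h,x:x+w],(390,290),interpolation=cv2.INTER_CUBIC)
# each 130x~97 => x3
c=np.vstack([np.hstack([t(a,205,290,130,97),t(a,300,125,130,97)]),np.hstack([t(b,170,135,130,97),t(b,230,265,130,97)])])
cv2.imwrite("pics/c1.png",c)
c=np.hstack([t(a,130,245,130,97),t(b,260,145,130,97)]);cv2.imwrite("pics/c2.png",c)
T=R.from_rotvec(r.observe()["eef_rot"]).as_matrix();print(T.round(3))
E
```

```text
[[ 0.    -0.002  1.   ]
 [-1.    -0.     0.   ]
 [ 0.    -1.    -0.002]]
```

View pics/c1.png

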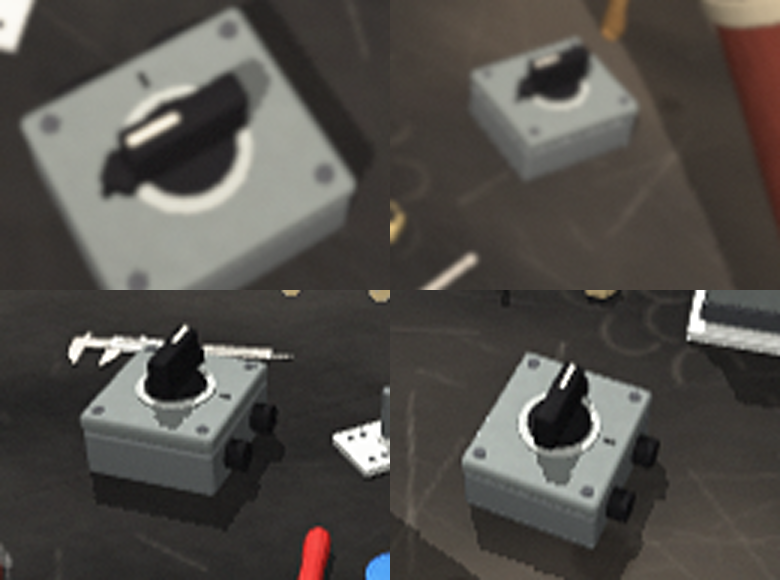

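View pics/c2.png

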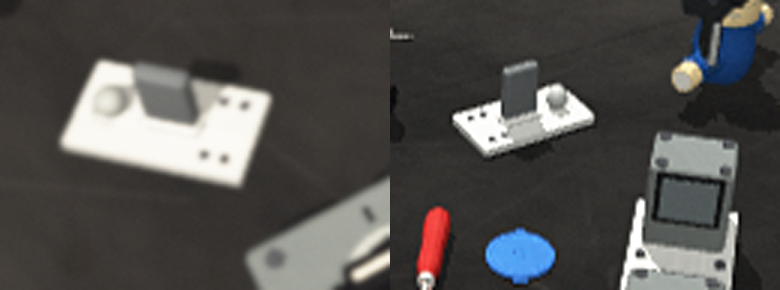

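```bash
python3 - <<'E'
from h import *
np.set_printoptions(precision=1,suppress=True)
def sz(n,P,z):
    Q=np.array([onz(n,p,z)[:2] for p in P]); d=np.linalg.norm(np.roll(Q,-1,0)-Q,axis=1)
    e=Q[1]-Q[0];print(n,z,Q.tolist(),d,Q.mean(0))
A=[(211.7,330.8),(283.3,293.3),(323.3,351.9)];B=[(326.7,150),(364.3,138.4),(382.7,160),(345,174)]
As=[(196.7,179),(241,186.8),(259.3,159),(218,155)];Bs=[(255,323.5),(300,336),(316.7,299.3),(276,286.7)]
for z in(50,65): sz("scene",A,z);sz("scene",B,z);sz("side",As,z);sz("side",Bs,z)
# heights by triangulation
for a,b in ((A[0],As[2]),(A[2],As[0]),(A[1],As[1]),(B[0],Bs[2]),(B[3],Bs[3]),(B[1],Bs[1]),(B[2],Bs[0])): print(tri("scene",a,"side",b))
E
```

```text
scene 50 [[322.7501413017016, 301.469202541895], [281.59162439341304, 149.0251041642814], [144.40268998954892, 185.5405361919939]] [157.9 142.  212.7] [249.6 212. ]
scene 50 [[494.8446606341255, -236.80656668475694], [452.0545960993297, -344.30190152799344], [366.262658410247, -309.35203762858714], [404.3040089414583, -200.73323649532642]] [115.7  92.6 115.1  97.5] [ 429.4 -272.8]
side 50 [[137.47474012338046, 206.56407110234522], [276.6425336049109, 172.56838756784327], [314.78570400209765, 333.9654543268082], [176.8166774694264, 351.84537394975746]] [143.3 165.8 139.1 150.5] [226.4 266.2]
side 50 [[369.9714804203392, -315.5780053628829], [462.44213340812894, -341.1156419160278], [496.2254477762243, -244.69262863910683], [406.016584536317, -213.16197467766142]] [ 95.9 102.2  95.6 108.6] [ 433.7 -278.6]
scene 65 [[316.1667693135736, 304.62795568371365], [275.8035714944757, 155.12958301687684], [141.2655824247269, 190.9394157586288]] [154.9 139.2 208.6] [244.4 216.9]
scene 65 [[484.93585161251144, -223.24653996282575], [442.9726330796757, -328.6647083233563], [358.8384802397126, -294.
[... 284 characters left out ...]
2.3 136.2 147.3] [231.3 242.5]
side 65 [[371.80016616758036, -326.9802884680839], [462.3128702199931, -351.9771979182432], [495.3808657029795, -257.5958197989794], [407.08206086576854, -226.73278749219776]] [ 93.9 100.   93.5 106.3] [ 434.1 -290.8]
(array([316.9, 305.2,  66.4]), np.float64(2.711510564114987))
(array([142.3, 189.7,  61.2]), np.float64(0.5026783255381007))
(array([278.4, 154.2,  62. ]), np.float64(2.9124632485654973))
(array([ 497. , -240.7,   45.7]), np.float64(1.1854868312804745))
(array([ 406.6, -206.6,   43.4]), np.float64(2.4145799372116663))
(array([ 457.6, -343.8,   50.2]), np.float64(10.561169424554034))
(array([ 368.9, -313. ,   46.2]), np.float64(1.4245050703502833))
```

Box A at scene (266,345) measures about 142 × 158 mm with its lid at about 63 mm. Box B at (353,160) measures about 97 × 112 mm with its lid at about 48 mm. B is therefore the smaller one, with its glands on the +x side. I'll move above it, which also gives me an enlarged wrist view.

>>> {"name": "move_arm", "arguments": {
  "commands": [
    {"xyz":[0.55,0.1,-0.43],"roll":0.054,"claw":1},
    {"xyz":[0.55,0.1,-0.43],"roll":0.054,"claw":1},
    {"xyz":[0.55,0.1,-0.43],"roll":0.054,"claw":1},
    {"xyz":[0.55,0.1,-0.43],"roll":0.054,"claw":1},
    {"xyz":[0.55,0.1,-0.43],"roll":0.054,"claw":1},
    {"xyz":[0.55,0.1,-0.43],"roll":0.054,"claw":1},
    {"xyz":[0.55,0.1,-0.43],"roll":0.054,"claw":1},
    {"xyz":[0.55,0.1,-0.43],"roll":0.054,"claw":1},
    {"xyz":[0.55,0.1,-0.43],"roll":0.054,"claw":1},
    {"xyz":[0.55,0.1,-0.43],"roll":0.054,"claw":1}
  ]
}}

```text
time_s: 0.98
tool_pos: [430.0, -280.3, 253.2]
eef_rot: [-1.028, 1.464, -1.463]
force: [0.4, 0.1, 0.5]
width: 85.3
```

>>> {"name": "move_arm", "arguments": {
  "commands": [
    {"xyz":[0,0,0],"roll":0,"claw":1},
    {"xyz":[0,0,0],"roll":0,"claw":1},
    {"xyz":[0,0,0],"roll":0,"claw":1}
  ]
}}

```text
time_s: 1.23
tool_pos: [436.4, -273.3, 254.0]
eef_rot: [-1.03, 1.452, -1.452]
force: [0.8, -0.1, -0.4]
width: 85.7
```

```bash
python3 - <<'E'
from h import *
np.set_printoptions(precision=3,suppress=True)
im,i=snap("wrist","pics/w1.png")
o=r.observe();print(o["time_s"],o["tool_pos"],o["joints"]);print(R.from_rotvec(o["eef_rot"]).as_matrix())
import pickle;pickle.dump(i,open("w1.pkl","wb"))
E
```

```text
1.2833 [ 436.345 -273.344  253.966] [ 0.461  0.468  0.082  1.878 -0.053  0.798  0.236]
[[-0.329  0.001  0.944]
 [-0.944  0.001 -0.329]
 [-0.001 -1.     0.001]]
```

View pics/w1.png

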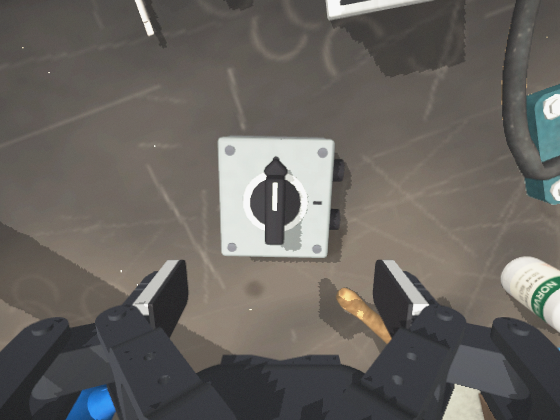

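The wrist view shows the small isolator, centred at about (275,200). Its bar runs along image columns 265–284 with the nose up at (276,160), and the "on" mark is to the right at (317,203).

```bash
python3 - <<'E'
from h import *
import pickle
np.set_printoptions(precision=1,suppress=True)
i=pickle.load(open("w1.pkl","rb"));im=cv2.imread("pics/w1.png")
crop(im,205,125,140,140,4,"pics/w1c.png")
g=cv2.cvtColor(im,cv2.COLOR_BGR2GRAY)
for row in (180,205,230): print(row,[c for c in range(240,310) if g[row,c]<60][:1],[c for c in range(240,310) if g[row,c]<60][-1:])
w=onz
C=[(219,137),(334,138),(334,257),(222,256)]
Q=np.array([w("wrist",p,50,i)[:2] for p in C]);print(Q,Q.mean(0))
print("ring",w("wrist",(275.5,202.5),50,i))
a=w("wrist",(274.5,243),86,i);b=w("wrist",(276,172),86,i);print(a,b)
d=Q[3]-Q[0];print(np.degrees(np.arctan2(-d[0],d[1])+0),np.degrees(np.arctan2(*(Q[0]-Q[3])[::-1])),np.degrees(np.arctan2(*(Q[1]-Q[2])[::-1])),np.degrees(np.arctan2(*(b-a)[:2][::-1])))
E
```

```text
180 [283] [285]
205 [283] [298]
230 [265] [282]
[[ 404.  -204.3]
 [ 496.2 -237.2]
 [ 464.9 -343.6]
 [ 364.7 -307.7]] [ 432.4 -273.2]
ring [ 430.2 -274.6   50. ]
[ 421.8 -297.5   86. ] [ 442.3 -242.8   86. ]
159.1668718973963 69.16687189739629 73.59253676661369 69.41816473731646
```

View pics/w1c.png

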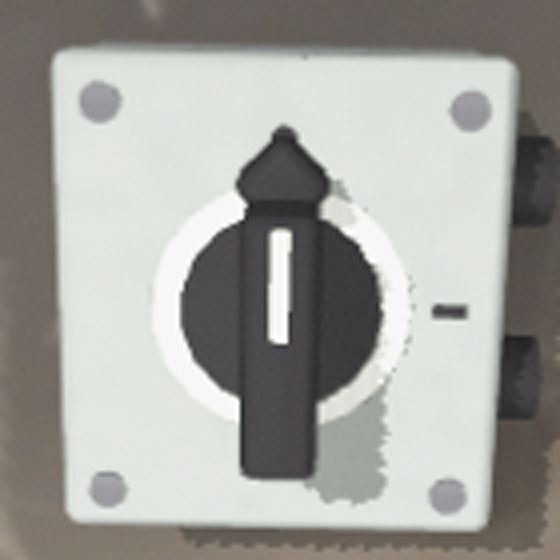

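>>> {"name": "move_arm", "arguments": {
  "commands": [
    {"xyz":[0.003,0.06,-0.008],"roll":0.003,"claw":1},
    {"xyz":[0.003,0.12,-0.008],"roll":0.003,"claw":1},
    {"xyz":[0.003,0.18,-0.008],"roll":0.003,"claw":1},
    {"xyz":[0.003,0.22,-0.008],"roll":0.003,"claw":1},
    {"xyz":[0.003,0.238,-0.008],"roll":0.003,"claw":1},
    {"xyz":[0.003,0.238,-0.008],"roll":0.003,"claw":1},
    {"xyz":[0.003,0.238,-0.008],"roll":0.003,"claw":0},
    {"xyz":[0.003,0.238,-0.008],"roll":0.003,"claw":-0.3}
  ],
  "newtons": 25
}}

```text
time_s: 1.95
tool_pos: [431.9, -275.2, 136.2]
eef_rot: [-1.017, 1.465, -1.469]
force: [0.2, 0.4, 0.0]
width: 63.7
```

```bash
python3 - <<'E'
from h import *
snap("side","pics/s1.png");im,i=snap("wrist","pics/w2.png")
b=cv2.imread("pics/s1.png");crop(b,215,230,140,120,5,"pics/s1c.png")
o=r.observe();print(o["time_s"],o["tool_pos"],o["width"],o["force"])
E
```

```text
2.05 [ 431.6101538  -275.42307532  136.33269473] 48.76752236980535 [ 0.39737056  0.30207862 -0.90512114]
```

View pics/s1c.png

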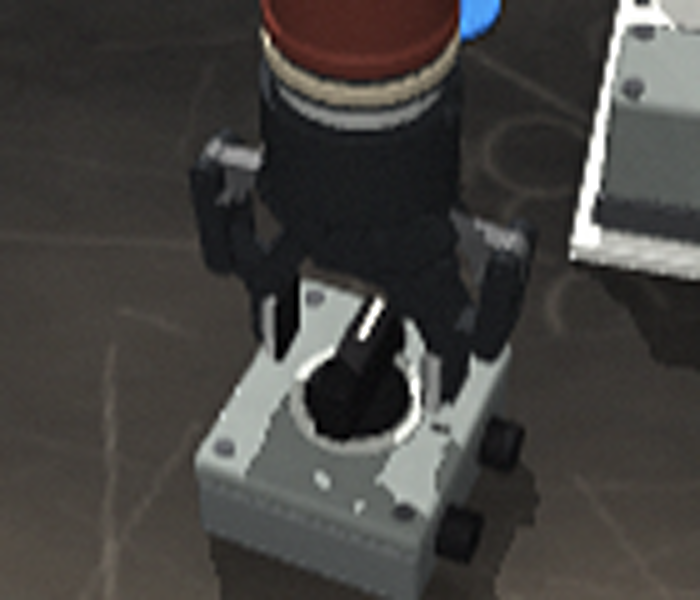

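View pics/w2.png

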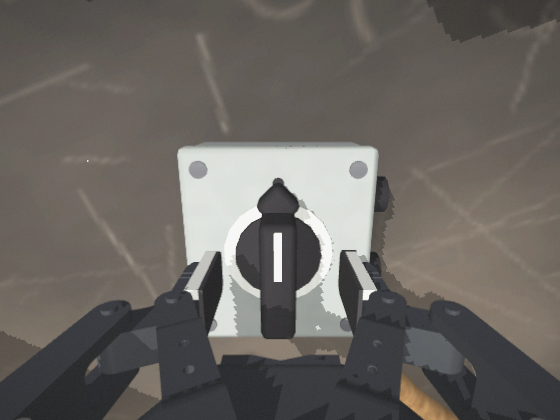

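The fingers straddle the bar: the bar is at column 278 and the midpoint between the fingers is about 279. Next I close on it.

>>> {"name": "move_arm", "arguments": {
  "commands": [
    {"xyz":[0,0,0],"roll":0,"claw":-1},
    {"xyz":[0,0,0],"roll":0,"claw":-1},
    {"xyz":[0,0,0],"roll":0,"claw":-1},
    {"xyz":[0,0,0],"roll":0,"claw":-1},
    {"xyz":[0,0,0],"roll":0,"claw":-1},
    {"xyz":[0,0,0],"roll":0,"claw":-1}
  ],
  "newtons": 30
}}

```text
time_s: 2.55
tool_pos: [430.8, -275.2, 135.7]
eef_rot: [-1.018, 1.467, -1.468]
force: [-1.9, 0.9, 6.4]
width: 15.3
```

>>> {"name": "move_arm", "arguments": {
  "commands": [
    {"xyz":[0,0,0],"roll":0.018,"claw":-1},
    {"xyz":[0,0,0],"roll":0.036,"claw":-1},
    {"xyz":[0,0,0],"roll":0.054,"claw":-1},
    {"xyz":[0,0,0],"roll":0.072,"claw":-1},
    {"xyz":[0,0,0],"roll":0.09,"claw":-1},
    {"xyz":[0,0,0],"roll":0.108,"claw":-1},
    {"xyz":[0,0,0],"roll":0.126,"claw":-1},
    {"xyz":[0,0,0],"roll":0.126,"claw":-1}
  ]
}}

```text
time_s: 3.22
tool_pos: [430.6, -275.0, 135.7]
eef_rot: [-0.422, 1.992, -1.991]
force: [-2.3, 1.5, 5.9]
width: 15.3
```

>>> {"name": "move_arm", "arguments": {
  "commands": [
    {"xyz":[0,0,0],"roll":0.018,"claw":-1},
    {"xyz":[0,0,0],"roll":0.036,"claw":-1},
    {"xyz":[0,0,0],"roll":0.054,"claw":-1},
    {"xyz":[0,0,0],"roll":0.072,"claw":-1},
    {"xyz":[0,0,0],"roll":0.09,"claw":-1},
    {"xyz":[0,0,0],"roll":0.108,"claw":-1},
    {"xyz":[0,0,0],"roll":0.122,"claw":-1},
    {"xyz":[0,0,0],"roll":0.122,"claw":-1},
    {"xyz":[0,0,0],"roll":0.122,"claw":-1}
  ]
}}

```text
time_s: 3.97
tool_pos: [430.5, -274.6, 135.7]
eef_rot: [-0.355, -2.034, 2.032]
force: [-1.1, 2.6, 8.3]
width: 15.2
```

```bash
python3 - <<'E'
from h import *
np.set_printoptions(precision=3,suppress=True)
o=r.observe();print(o["time_s"],o["tool_pos"],o["width"],o["force"],o["ft_torque"],o["joints"]);T=R.from_rotvec(o["eef_rot"]).as_matrix();print(T)
im,i=snap("side","pics/s2.png");crop(im,215,230,140,120,5,"pics/s2c.png")
E
```

```text
3.9667 [ 430.538 -274.634  135.674] 15.183443727880768 [-1.143  2.649  8.286] [ 0.359  0.488 -0.175] [ 0.206  0.698  0.494  2.003 -0.588  0.584 -0.812]
[[-0.941  0.    -0.339]
 [ 0.339  0.001 -0.941]
 [ 0.    -1.    -0.001]]
```

View pics/s2c.png

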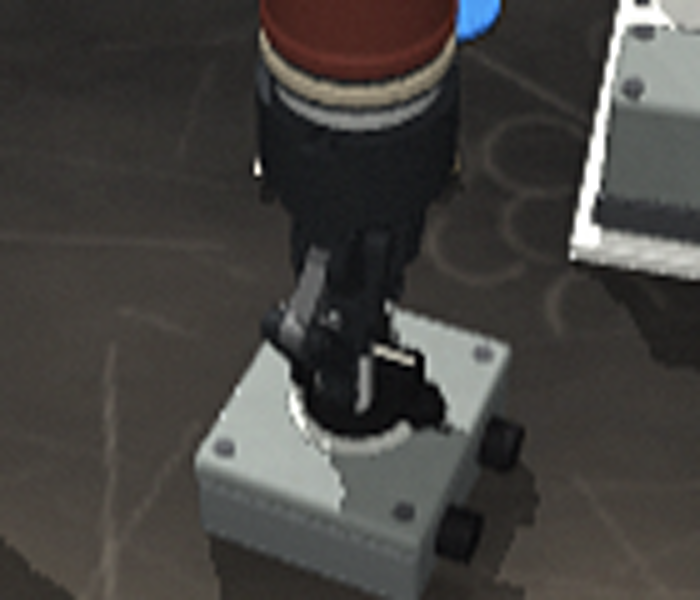

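The handle turned with the grip and the nose now points at the on mark. I release and rise.

>>> {"name": "move_arm", "arguments": {
  "commands": [
    {"xyz":[0,0,0],"roll":0,"claw":0},
    {"xyz":[0,0,0],"roll":0,"claw":1},
    {"xyz":[0,0,0],"roll":0,"claw":1},
    {"xyz":[0,0,0],"roll":0,"claw":1},
    {"xyz":[0,-0.05,0],"roll":0,"claw":1},
    {"xyz":[0,-0.12,0],"roll":0,"claw":1},
    {"xyz":[0,-0.2,0],"roll":0,"claw":1},
    {"xyz":[0,-0.26,0],"roll":0,"claw":1},
    {"xyz":[0,-0.3,0],"roll":0,"claw":1},
    {"xyz":[0,-0.3,0],"roll":0,"claw":1}
  ]
}}

```text
time_s: 4.85
tool_pos: [432.1, -276.9, 289.2]
eef_rot: [-0.365, -2.034, 2.041]
force: [-0.5, -0.7, -0.3]
width: 85.3
```

```bash
python3 - <<'E'
from h import *
np.set_printoptions(precision=3,suppress=True)
o=r.observe();print(o["time_s"],o["tool_pos"],o["width"],o["force"],o["joints"])
im,i=snap("wrist","pics/w3.png")
im,i=snap("scene","pics/sc3.png")
E
```

```text
4.85 [ 432.097 -276.87   289.164] 85.28276114596294 [-0.541 -0.701 -0.307] [ 0.065  0.489  0.69   1.855 -0.386  0.925 -0.985]
```

View pics/w3.png

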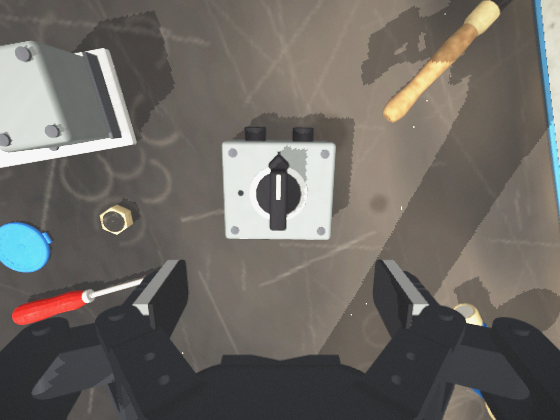

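The nose is at (278,155), pointing at the glands (the isolator's +x), and the bar is square with the box, so the handle is fully on. Next is a coarse tray pose.

```bash
python3 - <<'E'
from h import *
np.set_printoptions(precision=1,suppress=True)
b,e=tri("scene",(166.7,278.4),"side",(316,177.4));print("ball",b,e, onz("scene",(166.7,278.4),18.5),onz("side",(316,177.4),18.5))
for p,n in(((175.7,266),"scene"),((194.3,269),"scene"),((298.3,167.4),"side"),((308.3,165.7),"side")): print(n,onz(n,p,72))
# plate corners z=9
S=[(62,148),(100,62),(271,95),(242,184)];D=[(453,118),(487,155),(595,120),(555,85)]
for n,P in(("scene",[(130+x/3,245+y/2.99) for x,y in S]),("side",[(260+(x-390)/3,145+y/2.99) for x,y in D])):
    Q=np.array([onz(n,p,9)[:2] for p in P]);print(n,Q.tolist(),Q.mean(0))
E
```

```text
ball [498.9 285.1  17.4] 1.1988973502317273 [497.5 285.2  18.5] [499.4 284.   18.5]
scene [474.1 266.5  72. ]
scene [441.2 244.3  72. ]
side [442.7 254.3  72. ]
side [473.1 265.9  72. ]
scene [[495.7915362779329, 330.8872792435931], [535.4765247557709, 268.8816215656447], [423.39490735305577, 198.63736836108785], [383.39662371167407, 259.5934166393198]] [459.5 264.5]
side [[389.8801788943898, 251.87160857670142], [427.90710082264366, 187.44691473343983], [538.3084347121119, 256.54741878836194], [496.8129287532713, 322.0753143781194]] [463.2 254.5]
```

```bash
python3 - <<'E'
from h import *
im=cv2.imread("pics/wrist0.png");crop(im,165,45,150,150,4,"pics/g1.png");crop(im,165,195,150,150,4,"pics/g2.png")
s=cv2.imread("pics/side0.png");crop(s,315,180,80,115,5,"pics/g3.png")
E
```

```text
(no output)
```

View pics/g1.png

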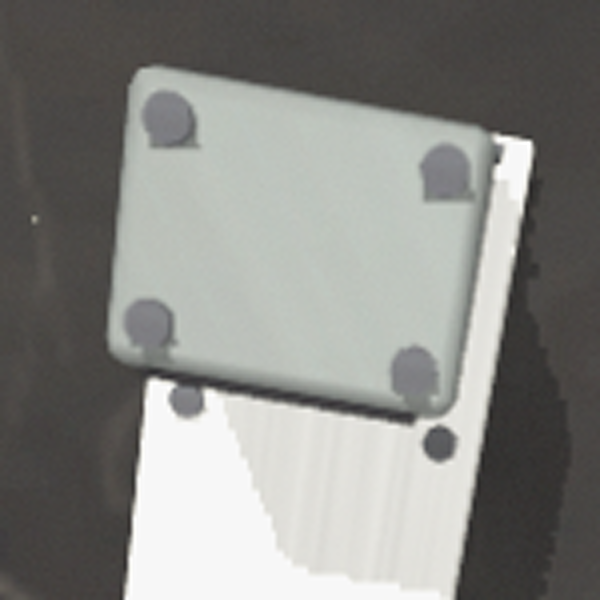

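View pics/g2.png

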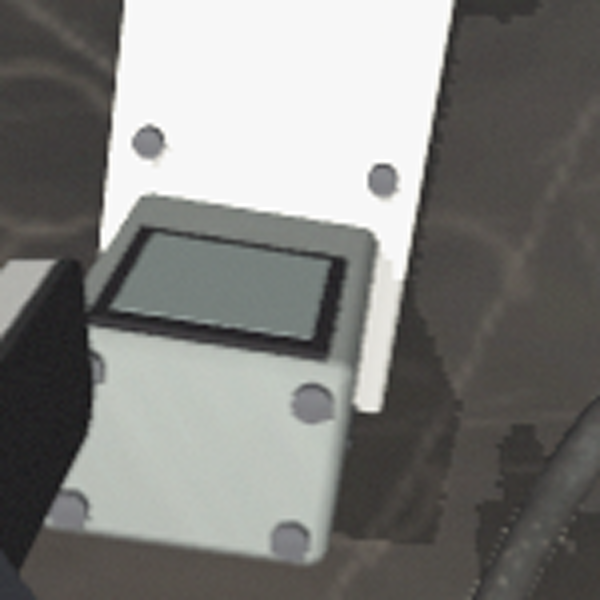

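View pics/g3.png

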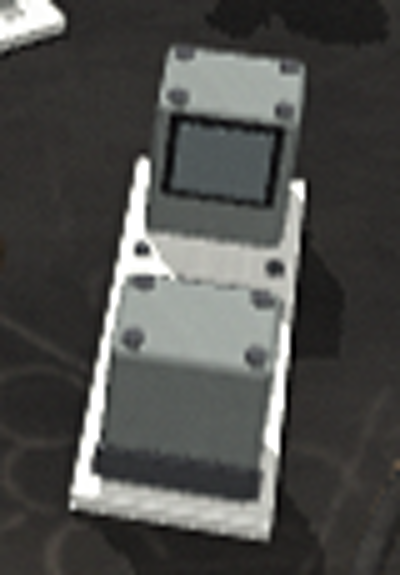

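```bash
cat > gauge.py <<'E'
from h import *
np.set_printoptions(precision=1,suppress=True)
W={'mtx':np.array([[314.2319,0,280.17805],[0,314.2319,207.34325],[0,0,1]]),'k1':0.019016882,'cam_to_world':np.array([[9.99996600e-01,1.84549780e-03,-1.84233141e-03,648.527814],[1.25116699e-03,-9.59426471e-01,-2.81956169e-01,72.8346220],[-2.28793101e-03,2.81952905e-01,-9.59425518e-01,372.734567],[0,0,0,1]])}
f=lambda P,s,o,n,z,i=None:np.array([onz(n,(x/s+o[0],y/s+o[1]),z,i)[:2] for x,y in P])
a=f([(168,117),(446,170),(414,370),(149,323)],4,(165,45),"wrist",101,W);print("head+",a.mean(0))
p=np.vstack([f([(187,400),(440,442)],4,(165,45),"wrist",13,W),f([(148,141),(382,180)],4,(165,195),"wrist",13,W)])
print("plate",p,p.mean(0))
b=f([(312,403),(290,540),(68,508)],4,(165,195),"wrist",101,W);print("head- approx",b[[0,2]].mean(0))
y=a.mean(0)-b[[0,2]].mean(0);print("yaw y wrist",np.degrees(np.arctan2(y[1],y[0])),np.linalg.norm(y),(a.mean(0)+b[[0,2]].mean(0))/2)
for v in (p[1]-p[3],p[0]-p[2]): print(np.degrees(np.arctan2(v[1],v[0])))
for v in (p[1]-p[0],p[3]-p[2],a[1]-a[0],a[2]-a[3]): print(np.degrees(np.arctan2(v[1],v[0]))+90)
s=f([(185,52),(290,66),(285,110),(178,96)],5,(315,180),"side",101);t=f([(143,282),(263,299),(256,355),(132,339)],5,(315,180),"side",101)
y=s.mean(0)-t.mean(0);print("side",s.mean(0),t.mean(0),(s.mean(0)+t.mean(0))/2,np.degrees(np.arctan2(y[1],y[0])),np.linalg.norm(y))
E
python3 gauge.py
```

```text
head+ [613.8  79. ]
plate [[570.7  40.2]
 [641.9  28.6]
 [552.6 -62.2]
 [623.7 -74.8]] [597.2 -17.1]
head- approx [ 580.5 -112.4]
yaw y wrist 80.1494010218553 194.31870259767246 [597.2 -16.7]
80.01782927755521
79.98828191459745
80.75984078750179
79.89831655162263
80.06974920946823
80.30120041115013
side [615.9  73.2] [ 582.2 -117.2] [599. -22.] 79.96508237263421 193.38900997724048
```

Gauge centre is about (598,-19), with its y axis at a yaw of 80°. Moving over to the tray in two stages.

>>> {"name": "move_arm", "arguments": {
  "commands": [
    {"xyz":[0.157,0,-0.513],"roll":-0.072,"claw":1},
    {"xyz":[0.157,0,-0.513],"roll":-0.072,"claw":1},
    {"xyz":[0.157,0,-0.513],"roll":-0.072,"claw":1},
    {"xyz":[0.157,0,-0.513],"roll":-0.072,"claw":1},
    {"xyz":[0.157,0,-0.513],"roll":-0.072,"claw":1},
    {"xyz":[0.157,0,-0.513],"roll":-0.072,"claw":1},
    {"xyz":[0.157,0,-0.513],"roll":-0.072,"claw":1},
    {"xyz":[0.157,0,-0.513],"roll":-0.072,"claw":1},
    {"xyz":[0.157,0,-0.513],"roll":-0.072,"claw":1}
  ]
}}

```text
time_s: 5.7
tool_pos: [442.9, -5.9, 283.4]
eef_rot: [-0.124, 2.166, -2.167]
force: [0.9, 0.3, 0.9]
width: 85.0
```

```bash
python3 - <<'E'
from h import *
np.set_printoptions(precision=3,suppress=True)
o=r.observe();T=R.from_rotvec(o["eef_rot"]).as_matrix();print(o["time_s"],o["tool_pos"],o["joints"],T.tolist())
d=np.array([457,259,285])-o["tool_pos"];print(T.T@d/500, (-58-np.degrees(np.arctan2(T[1,2],T[0,2])))/-360)
E
```

```text
5.7 [442.943  -5.855 283.398] [-0.457  0.367  0.572  2.028 -0.267  0.822 -1.192] [[-0.9939117112039842, -0.0036400485336269203, 0.11011930066178648], [-0.11011841850403292, -0.00044249602119606976, -0.9939183759763385], [0.0036666384794172557, -0.9999932770993735, 3.8965589827067576e-05]]
[-0.086 -0.004 -0.523] -0.07132724228411852
```

>>> {"name": "move_arm", "arguments": {
  "commands": [
    {"xyz":[-0.086,0,-0.523],"roll":-0.072,"claw":1},
    {"xyz":[-0.086,0,-0.523],"roll":-0.072,"claw":1},
    {"xyz":[-0.086,0,-0.523],"roll":-0.072,"claw":1},
    {"xyz":[-0.086,0,-0.523],"roll":-0.072,"claw":1},
    {"xyz":[-0.086,0,-0.523],"roll":-0.072,"claw":1},
    {"xyz":[-0.086,0,-0.523],"roll":-0.072,"claw":1},
    {"xyz":[-0.086,0,-0.523],"roll":-0.072,"claw":1},
    {"xyz":[-0.086,0,-0.523],"roll":-0.072,"claw":1},
    {"xyz":[-0.086,0,-0.523],"roll":-0.072,"claw":1},
    {"xyz":[-0.086,0,-0.523],"roll":-0.072,"claw":1}
  ]
}}

```text
time_s: 6.53
tool_pos: [459.2, 254.3, 284.3]
eef_rot: [-0.545, 1.906, -1.911]
force: [-0.1, -0.0, -0.0]
width: 85.4
```

>>> {"name": "move_arm", "arguments": {
  "commands": [
    {"xyz":[0,0,0],"roll":0,"claw":1},
    {"xyz":[0,0,0],"roll":0,"claw":1},
    {"xyz":[0,0,0],"roll":0,"claw":1}
  ]
}}

```text
time_s: 6.78
tool_pos: [458.9, 255.9, 285.1]
eef_rot: [-0.545, 1.906, -1.907]
force: [0.1, 0.1, -0.6]
width: 85.4
```

```bash
python3 - <<'E'
from h import *
import pickle
np.set_printoptions(precision=3,suppress=True)
im,i=snap("wrist","pics/w4.png");pickle.dump(i,open("w4.pkl","wb"))
o=r.observe();T=R.from_rotvec(o["eef_rot"]).as_matrix();print(o["time_s"],o["tool_pos"],o["joints"],T)
E
```

```text
6.8333 [458.838 256.347 285.099] [-0.825  0.466  0.405  1.817 -0.227  0.904 -1.331] [[-0.849  0.     0.529]
 [-0.529 -0.    -0.849]
 [-0.    -1.     0.   ]]
```

View pics/w4.png

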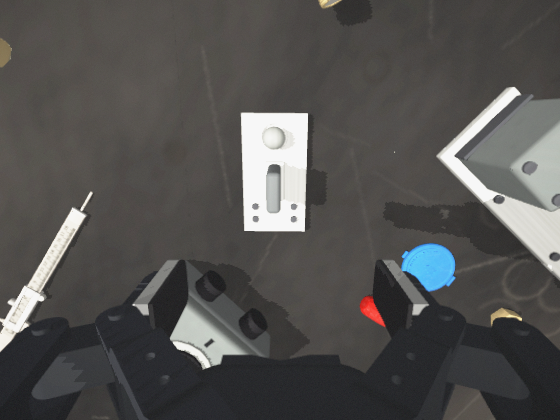

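The wrist view shows the tray square to the tool, with the ball at (274,138) and the grip block from (273,166) to (273,212).

```bash
python3 - <<'E'
from h import *
im=cv2.imread("pics/w4.png");crop(im,225,100,100,140,4,"pics/w4c.png")
E
```

```text
(no output)
```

View pics/w4c.png

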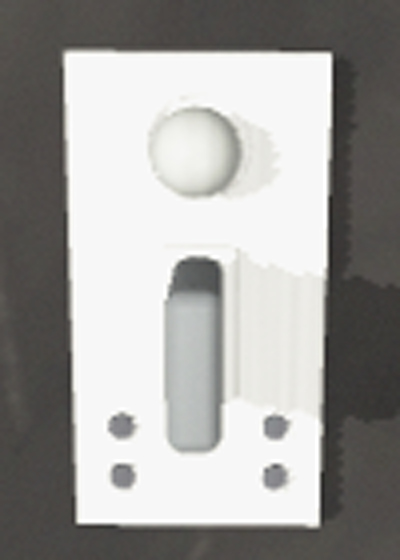

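```bash
python3 - <<'E'
from h import *
import pickle
np.set_printoptions(precision=1,suppress=True)
i=pickle.load(open("w4.pkl","rb"));P=lambda x,y,z:onz("wrist",(x/4+225,y/4+100),z,i)
a=P(194,290,72);b=P(194,452,72);print(a,b,(a+b)/2,np.linalg.norm(a-b))
c=[P(64,51,9),P(333,51,9),P(322,525,9),P(77,525,9)];print(np.array(c),np.mean(c,0))
v=(c[0]+c[1]-c[2]-c[3])[:2];u=v/np.linalg.norm(v);print("yaw",np.degrees(np.arctan2(u[1],u[0])),"grip from plate",np.mean(c,0)[:2]-6*u, "len",np.linalg.norm(v)/2)
print("ball",P(195,152,20),P(195,152,20)[:2]-48*u)
o=r.observe();T=R.from_rotvec(o["eef_rot"]).as_matrix();z=T[:,2];print("toolz yaw",np.degrees(np.arctan2(z[1],z[0])))
g=(a+b)/2;d=np.r_[g[:2],109]-o["tool_pos"];print(d,T.T@d/500)
E
```

```text
[472.9 273.5  72. ] [440.1 253.3  72. ] [456.5 263.4  72. ] 38.55841775420262
[[498.7 330.9   9. ]
 [536.2 270.9   9. ]
 [423.4 200.4   9. ]
 [385.4 261.3   9. ]] [460.9 265.9   9. ]
yaw 31.7943564399384 grip from plate [455.8 262.7] len 132.97898310988836
ball [495.6 288.3  20. ] [454.8 263. ]
toolz yaw -58.067681348025154
[  -2.3    7.  -176.1] [-0.   0.4 -0. ]
```

>>> {"name": "move_arm", "arguments": {
  "commands": [
    {"xyz":[-0.003,0.05,-0.014],"roll":0,"claw":1},
    {"xyz":[-0.003,0.12,-0.014],"roll":0,"claw":1},
    {"xyz":[-0.003,0.18,-0.014],"roll":0,"claw":0.6},
    {"xyz":[-0.003,0.24,-0.014],"roll":0,"claw":0.6},
    {"xyz":[-0.003,0.3,-0.014],"roll":0,"claw":0.3},
    {"xyz":[-0.003,0.33,-0.014],"roll":0,"claw":0},
    {"xyz":[-0.003,0.35,-0.014],"roll":0,"claw":-0.2},
    {"xyz":[-0.003,0.35,-0.014],"roll":0,"claw":-0.4},
    {"xyz":[-0.003,0.35,-0.014],"roll":0,"claw":-0.4}
  ],
  "newtons": 40
}}

```text
time_s: 7.58
tool_pos: [456.6, 264.1, 110.2]
eef_rot: [-0.546, 1.905, -1.905]
force: [1.2, 0.1, 0.4]
width: 25.3
```

```bash
python3 - <<'E'
from h import *
o=r.observe();print(o["time_s"],o["tool_pos"],o["width"],o["force"])
im,i=snap("wrist","pics/w5.png")
E
```

```text
7.5833 [456.57776471 264.08882049 110.23204069] 25.2754957258157 [1.23336659 0.08142544 0.42032863]
```

View pics/w5.png

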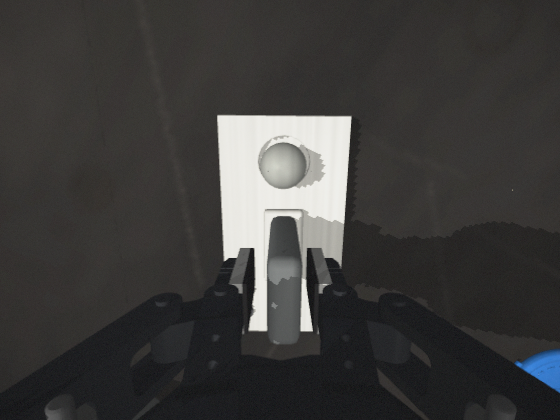

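The block (column 285) sits about 2 mm right of the fingers' middle (280), so I shift by that and close.

>>> {"name": "move_arm", "arguments": {
  "commands": [
    {"xyz":[0,0,0.004],"roll":0,"claw":-0.4},
    {"xyz":[0,0,0.004],"roll":0,"claw":-0.5},
    {"xyz":[0,0,0.004],"roll":0,"claw":-0.6},
    {"xyz":[0,0,0.004],"roll":0,"claw":-0.7},
    {"xyz":[0,0,0.004],"roll":0,"claw":-0.8},
    {"xyz":[0,0,0.004],"roll":0,"claw":-1},
    {"xyz":[0,0,0.004],"roll":0,"claw":-1},
    {"xyz":[0,0,0.004],"roll":0,"claw":-1}
  ],
  "newtons": 50
}}

```text
time_s: 8.3
tool_pos: [457.5, 262.8, 110.8]
eef_rot: [-0.546, 1.905, -1.903]
force: [-1.9, -0.3, 5.8]
width: 13.5
```

```bash
python3 - <<'E'
from h import *
o=r.observe();print(o["time_s"],o["tool_pos"],o["width"],o["force"],o["ft_torque"])
im,i=snap("wrist","pics/w6.png")
E
```

```text
8.3 [457.54262475 262.80184806 110.83271845] 13.51433390650909 [-1.90616444 -0.2805767   5.84383928] [-0.11655438  0.12014597 -0.02839987]
```

View pics/w6.png

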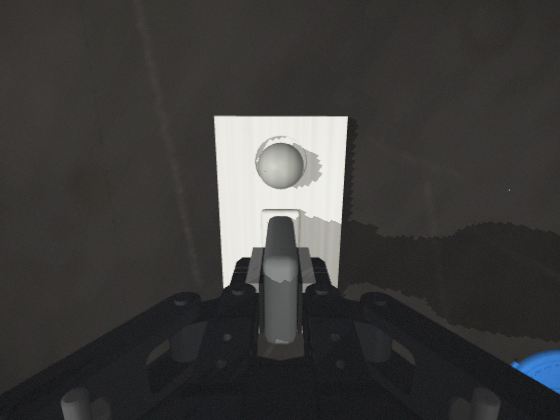

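Gripped at 13.5 mm with the ball still in its pocket. I lift it gently.

>>> {"name": "move_arm", "arguments": {
  "commands": [
    {"xyz":[0,-0.008,0],"roll":0,"claw":-1},
    {"xyz":[0,-0.024,0],"roll":0,"claw":-1},
    {"xyz":[0,-0.05,0],"roll":0,"claw":-1},
    {"xyz":[0,-0.085,0],"roll":0,"claw":-1},
    {"xyz":[0,-0.125,0],"roll":0,"claw":-1},
    {"xyz":[0,-0.165,0],"roll":0,"claw":-1},
    {"xyz":[0,-0.2,0],"roll":0,"claw":-1},
    {"xyz":[0,-0.23,0],"roll":0,"claw":-1},
    {"xyz":[0,-0.252,0],"roll":0,"claw":-1},
    {"xyz":[0,-0.26,0],"roll":0,"claw":-1}
  ],
  "newtons": 70
}}

```text
time_s: 9.18
tool_pos: [457.4, 262.5, 241.6]
eef_rot: [-0.545, 1.905, -1.903]
force: [-0.0, 0.3, -3.1]
width: 12.9
```

```bash
python3 - <<'E'
from h import *
np.set_printoptions(precision=3,suppress=True)
im,i=snap("wrist","pics/w7.png");im,i=snap("scene","pics/sc7.png")
o=r.observe();T=R.from_rotvec(o["eef_rot"]).as_matrix();print(o["time_s"],o["tool_pos"],o["width"],o["force"],o["joints"])
d=np.array([551,-11,0])-o["tool_pos"];d[2]=0;print(d,T.T@d/500)
E
```

```text
9.2833 [457.066 262.458 240.396] 12.947937525868143 [ 0.801  0.282 -3.18 ] [-0.818  0.525  0.383  1.867 -0.265  0.798 -1.307]
[  93.934 -273.458    0.   ] [ 0.131 -0.     0.563]
```

View pics/w7.png

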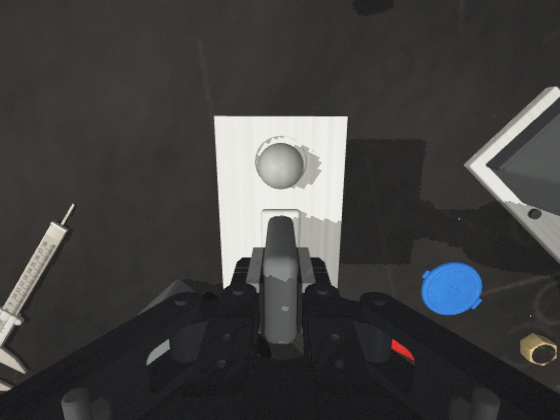

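View pics/sc7.png

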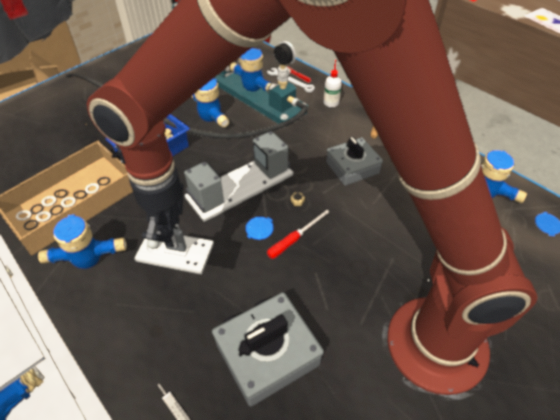

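The tray is lifted level with the ball at (280,165) in its pocket. Carrying it over to the gauge in two smooth stages.

>>> {"name": "move_arm", "arguments": {
  "commands": [
    {"xyz":[0.002,0,0.008],"roll":0.002,"claw":-1},
    {"xyz":[0.007,0,0.028],"roll":0.006,"claw":-1},
    {"xyz":[0.015,0,0.062],"roll":0.013,"claw":-1},
    {"xyz":[0.024,0,0.101],"roll":0.021,"claw":-1},
    {"xyz":[0.033,0,0.141],"roll":0.029,"claw":-1},
    {"xyz":[0.042,0,0.18],"roll":0.037,"claw":-1},
    {"xyz":[0.051,0,0.219],"roll":0.045,"claw":-1},
    {"xyz":[0.059,0,0.253],"roll":0.052,"claw":-1},
    {"xyz":[0.064,0,0.273],"roll":0.056,"claw":-1},
    {"xyz":[0.066,0,0.281],"roll":0.058,"claw":-1}
  ]
}}

```text
time_s: 10.12
tool_pos: [504.3, 121.9, 239.7]
eef_rot: [-0.2, 2.121, -2.126]
force: [0.4, 0.3, -3.8]
width: 12.9
```

```bash
python3 - <<'E'
from h import *
np.set_printoptions(precision=3,suppress=True)
o=r.observe();T=R.from_rotvec(o["eef_rot"]).as_matrix();print(o["time_s"],o["tool_pos"],o["width"],o["force"])
d=np.array([551,-11,0])-o["tool_pos"];d[2]=0;print(d,T.T@d/500,np.degrees(np.arctan2(T[1,2],T[0,2])))
E
```

```text
10.1167 [504.305 121.915 239.698] 12.89231321295738 [ 0.383  0.252 -3.778]
[  46.695 -132.915    0.   ] [-0.042  0.001  0.279] -79.27272430437802
```

>>> {"name": "move_arm", "arguments": {
  "commands": [
    {"xyz":[-0.001,0,0.008],"roll":0.002,"claw":-1},
    {"xyz":[-0.004,0,0.028],"roll":0.006,"claw":-1},
    {"xyz":[-0.009,0,0.061],"roll":0.013,"claw":-1},
    {"xyz":[-0.015,0,0.1],"roll":0.021,"claw":-1},
    {"xyz":[-0.021,0,0.139],"roll":0.029,"claw":-1},
    {"xyz":[-0.027,0,0.178],"roll":0.037,"claw":-1},
    {"xyz":[-0.033,0,0.217],"roll":0.045,"claw":-1},
    {"xyz":[-0.038,0,0.25],"roll":0.052,"claw":-1},
    {"xyz":[-0.041,0,0.27],"roll":0.056,"claw":-1},
    {"xyz":[-0.042,0,0.279],"roll":0.057,"claw":-1}
  ]
}}

```text
time_s: 10.95
tool_pos: [551.8, -8.5, 239.9]
eef_rot: [-0.178, -2.134, 2.136]
force: [-0.2, -0.8, -3.2]
width: 13.2
```

>>> {"name": "move_arm", "arguments": {
  "commands": [
    {"xyz":[0,0,0],"roll":0,"claw":-1},
    {"xyz":[0,0,0],"roll":0,"claw":-1},
    {"xyz":[0,0,0],"roll":0,"claw":-1}
  ]
}}

```text
time_s: 11.2
tool_pos: [551.1, -5.1, 239.6]
eef_rot: [-0.171, -2.139, 2.136]
force: [0.3, -0.6, -2.9]
width: 13.3
```

```bash
python3 - <<'E'
from h import *
import pickle
np.set_printoptions(precision=3,suppress=True)
im,i=snap("wrist","pics/w8.png");pickle.dump(i,open("w8.pkl","wb"));im,_=snap("side","pics/s8.png");snap("scene","pics/sc8.png")
crop(im,270,100,160,200,3,"pics/s8c.png")
o=r.observe();T=R.from_rotvec(o["eef_rot"]).as_matrix();print(o["time_s"],o["tool_pos"],o["width"],o["force"],np.degrees(np.arctan2(T[1,2],T[0,2])))
E
```

```text
11.35 [551.209  -5.727 239.822] 12.626013531109315 [ 0.52   0.232 -2.727] -99.24100923841799
```

View pics/w8.png

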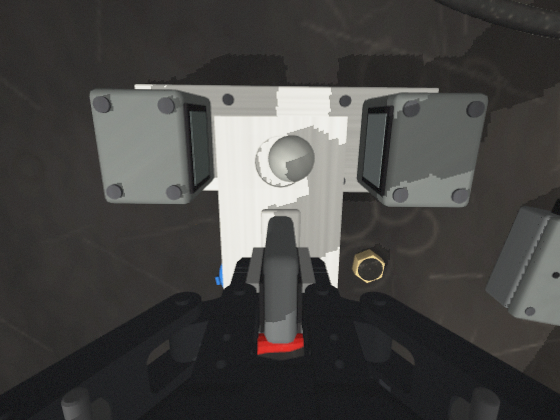

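View pics/s8c.png

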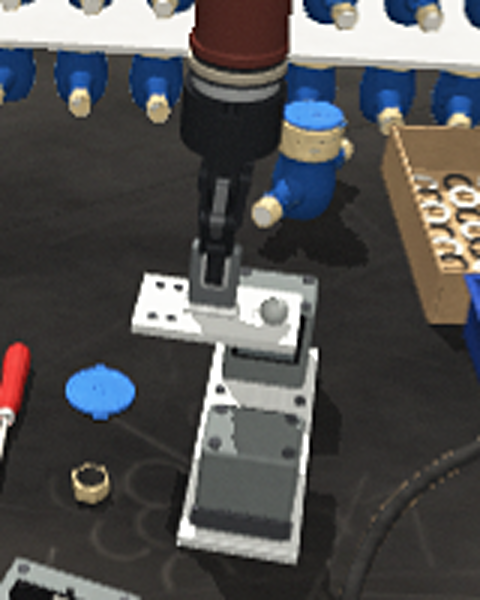

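The wrist view shows both heads, at left (140,148) and right (437,151), with all eight screws visible. The tray is over the gap and the ball at (291,158) is in its pocket. I'll use these to refine the gauge centre.

```bash
python3 - <<'E'
from h import *
import pickle
np.set_printoptions(precision=1,suppress=True)
i=pickle.load(open("w8.pkl","rb"))
f=lambda P,z:np.array([onz("wrist",p,z,i)[:2] for p in P])
L=f([(102,103),(166,105),(114,191),(174,192)],101);Rr=f([(411,108),(474,109),(400,194),(460,195)],101)
c=(L.mean(0)+Rr.mean(0))/2;y=L.mean(0)-Rr.mean(0);print(L.mean(0),Rr.mean(0),c,np.linalg.norm(y),np.degrees(np.arctan2(y[1],y[0])))
P=f([(228,99),(345,101)],13);print(P,P.mean(0))
print("ball",onz("wrist",(291,158),147.5,i))
im=cv2.imread("pics/w8.png");crop(im,210,80,150,150,4,"pics/w8c.png")
o=r.observe();T=R.from_rotvec(o["eef_rot"]).as_matrix();tx=-T[:,0];print("trayx",tx)
bp=o["tool_pos"]+48*tx;print("pocket",bp)
u=y/np.linalg.norm(y);gx=np.array([u[1],-u[0]])
for C in (c,np.array([598,-19.])):
  d=C-bp[:2];print(C,"err along gauge x,y",d@gx,d@u,"tool",T.T@np.r_[d,0])
E
```

```text
[613.5  79.1] [ 580.4 -112. ] [596.9 -16.4] 193.9592542314074 80.15381270546314
[[641.2  28.6]
 [623.  -74.1]] [632.1 -22.7]
ball [598.7 -17.3 147.5]
trayx [ 1.  -0.2 -0. ]
pocket [598.6 -13.4 239.8]
[596.9 -16.4] err along gauge x,y -1.112066929343052 -3.2267719032173567 tool [ 1.1 -0.   3.2]
[598. -19.] err along gauge x,y 0.37441497192452555 -5.5834560973554375 tool [-0.3 -0.   5.6]
```

View pics/w8c.png

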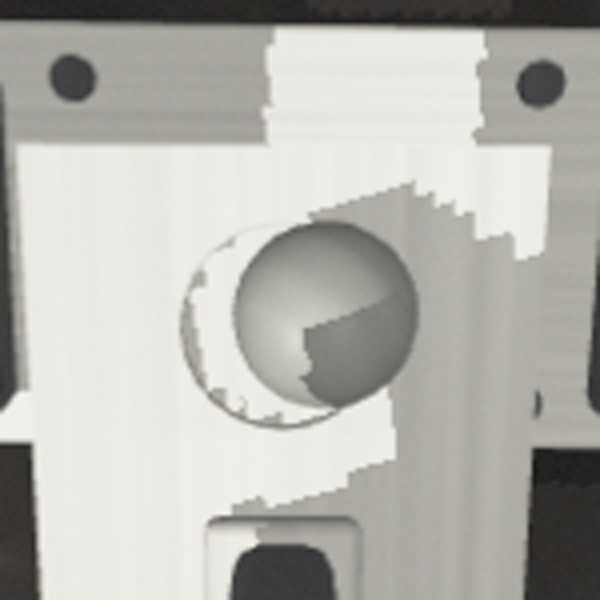

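>>> {"name": "move_arm", "arguments": {
  "commands": [
    {"xyz":[0,0.005,0.002],"roll":0,"claw":-1},
    {"xyz":[0.001,0.018,0.004],"roll":0,"claw":-1},
    {"xyz":[0.001,0.036,0.006],"roll":0,"claw":-1},
    {"xyz":[0.001,0.058,0.008],"roll":0,"claw":-1},
    {"xyz":[0.001,0.08,0.008],"roll":0,"claw":-1},
    {"xyz":[0.001,0.102,0.008],"roll":0,"claw":-1},
    {"xyz":[0.001,0.124,0.008],"roll":0,"claw":-1},
    {"xyz":[0.001,0.142,0.008],"roll":0,"claw":-1},
    {"xyz":[0.001,0.152,0.008],"roll":0,"claw":-1},
    {"xyz":[0.001,0.155,0.008],"roll":0,"claw":-1}
  ]
}}

```text
time_s: 12.18
tool_pos: [549.8, -10.7, 161.1]
eef_rot: [-0.172, -2.135, 2.135]
force: [0.3, 0.4, -1.8]
width: 13.0
```

>>> {"name": "move_arm", "arguments": {
  "commands": [
    {"xyz":[0,0,0],"roll":0,"claw":-1},
    {"xyz":[0,0,0],"roll":0,"claw":-1},
    {"xyz":[0,0,0],"roll":0,"claw":-1},
    {"xyz":[0,0,0],"roll":0,"claw":-1},
    {"xyz":[0,0,0],"roll":0,"claw":-1},
    {"xyz":[0,0,0],"roll":0,"claw":-1}
  ]
}}

```text
time_s: 12.68
tool_pos: [550.4, -10.7, 162.7]
eef_rot: [-0.175, -2.137, 2.136]
force: [-1.1, -0.0, -3.2]
width: 13.1
```

```bash
python3 - <<'E'
from h import *
import pickle
np.set_printoptions(precision=3,suppress=True)
im,i=snap("wrist","pics/w9.png");pickle.dump(i,open("w9.pkl","wb"));im,_=snap("side","pics/s9.png");s,_=snap("scene","pics/sc9.png")
a=cv2.resize(im[150:290,290:410],None,fx=3.3,fy=4.0);b=cv2.resize(s[120:225,160:310],None,fx=2.6,fy=3)
crop(im,290,150,120,140,4,"pics/s9c.png");crop(s,160,110,150,120,5,"pics/sc9c.png")
o=r.observe();T=R.from_rotvec(o["eef_rot"]).as_matrix();print(o["time_s"],o["tool_pos"],o["width"],o["force"],T[:,1],o["tool_pos"]-48*T[:,0])
E
```

```text
12.8333 [550.283 -10.737 162.532] 12.709587475901873 [ 0.49   0.259 -2.944] [ 0.  0. -1.] [597.645 -18.538 162.54 ]
```

View pics/s9c.png

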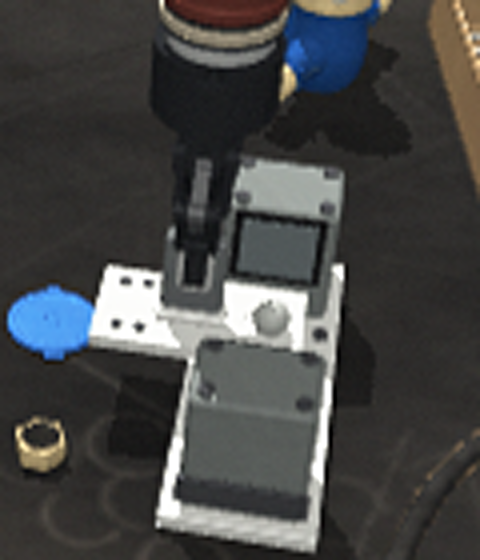

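View pics/sc9c.png

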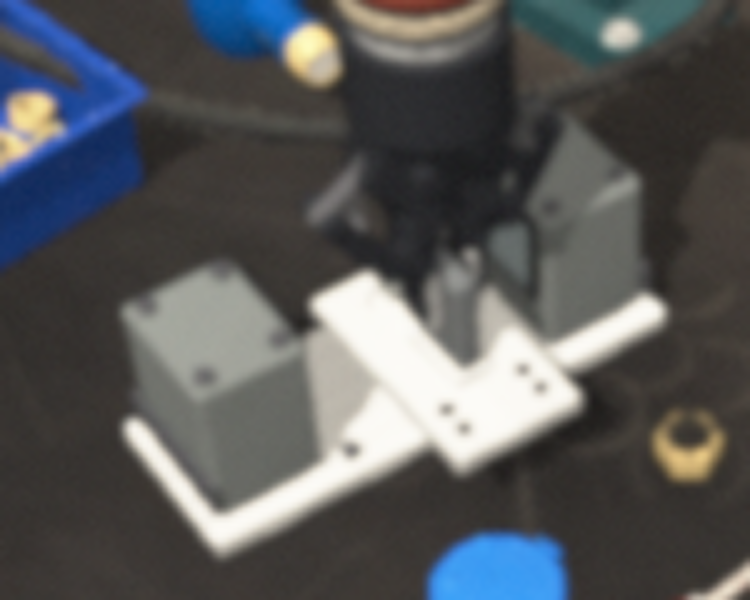

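View pics/w9.png

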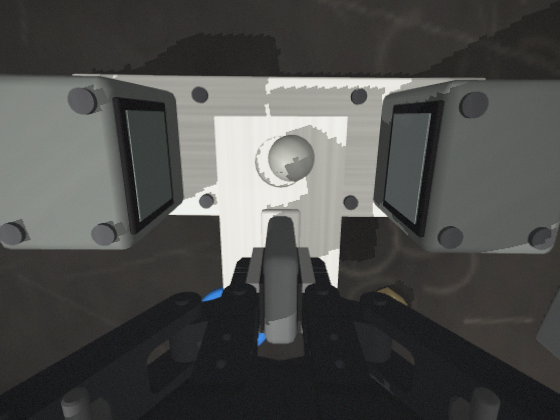

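```bash
python3 - <<'E'
from h import *
import pickle
np.set_printoptions(precision=1,suppress=True)
i=pickle.load(open("w9.pkl","rb"))
P=np.array([onz("wrist",p,13,i)[:2] for p in [(200,95),(359,96),(207,201),(350,202)]]);c=P.mean(0);print(P,c)
b,e=tri("wrist",(291,158),"side",(357.75,229.5),i);print("ball tri",b,e,onz("wrist",(291,158),70,i),onz("side",(357.75,229.5),70))
a=np.radians(80.1);u=np.array([np.cos(a),np.sin(a)]);gx=np.array([u[1],-u[0]])
for C in (c,[597,-16.5],[599,-22]): d=b[:2]-C;print("ball in gauge x,y",d@gx,d@u)
hs=cv2.imread("pics/s9.png")
print(r.camera_info("side")["cam_to_world"][2,3])
E
```

```text
[[640.8  28.8]
 [623.3 -74.3]
 [569.6  40.7]
 [552.2 -61.3]] [596.5 -16.5]
ball tri [599.2 -23.7  66.5] 3.3242769255209543 [598.  -23.2  70. ] [600.  -28.6  70. ]
ball in gauge x,y 3.9013057833062676 -6.590450999745317
ball in gauge x,y 3.392118858164005 -6.689420488333719
ball in gauge x,y 0.4762901543177041 -1.6151773950412824
758.4249082061892
```

The ball is about +3.5 mm in x and −6 mm in y from the beam middle, at z ≈ 66–70 mm. All of that is within tolerance, and the arm is still. I'll do one last check of the handle and bystanders in the side picture, then hand in.

```bash
python3 - <<'E'
from h import *
o=r.observe();print(o["time_s"],abs(o["dq"]).max(),o["force"],o["width"])
a=cv2.imread("pics/side0.png");b=cv2.imread("pics/s9.png")
cv2.imwrite("pics/cmp.png",np.hstack([cv2.resize(x[200:370,230:360],None,fx=3,fy=3) for x in(a,b)]))
E
```

```text
12.8333 0.010605753762568193 [ 0.49012676  0.2590244  -2.94355329] 12.709587475901873
```

View pics/cmp.png

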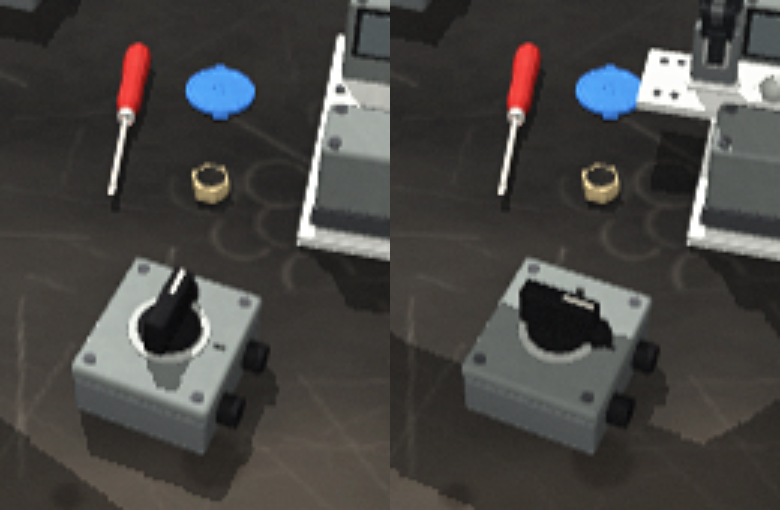

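The handle is on with its nose toward the glands. The screwdriver, nut and lid are where they started. Handing in.

```bash
python3 -c "
from plant import r
print(r.finish_job())"
```

```text
the job is handed in; nothing more can be done
None
```

I switched the smaller isolator fully on, lifted the ball tray level, and handed in with the ball held in the gauge's beam. The hand-in reported no verdict, so these are my own last checks:

- **Isolator:** I turned the handle a quarter turn clockwise on the smaller box, which measured about 97 × 112 mm (the other is about 142 × 158 mm). The final side picture shows its nose pointing at the glands, which is fully on.
- **Ball position:** the ball sat in its pocket, rolled a few millimetres off the middle. It was about +3.5 mm across (x) and −6 mm along (y) from the middle of the beam, within the 13 and 25 mm limits.
- **Tray:** it was level and still, with a gap to both heads in the wrist picture.
- **Bystanders:** the screwdriver, nut and lid looked unmoved when I compared the first and last side pictures.
- **Disagreement:** the ball's height came out at about 70 mm from the arm's position but 66.5 mm from the wrist and side cameras together. The side camera also put the gauge about 5 mm further toward −y than the wrist camera did, so I took this as its calibration error. Both heights are within the 10 mm tolerance.

The whole job took about 13 s of the 67 s allowed.

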